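# Tip the clipper guards into the organizer and re-pin the tray

## Task

Put every clipper guard lying about on the counter into the pinned aluminium tip tray, and if the steel comb is lying across the clear organizer, lay it flat on the counter well away from the organizer. Then pull the ball-lock pin right out, lay it aside, and tip the tray by its handle so that all the guards tumble into the organizer. Finally bring the tray back level and push the pin fully home through the cheek and the tray lug again, leaving the soap dish, brush and trimmer where they are.

Things in the scene. Friction and masses are not known exactly. Their poses are not given: they have to be found in the camera images.
- stand: Fixed steel tip stand: base plate, and two upright cheek plates 8 mm thick, 108 mm high, 175 mm long, with outer faces 98 mm either side of the middle. Origin on the counter at its middle; x points away from the handle side towards the organizer, y to the left, z up. Its place and yaw vary. The pin enters from the right (-y) side.
- pin_hole (a point): Centre of the 15 mm pin hole at the outer face of the right cheek, 83 mm above the counter; axes as the stand's, so the pin goes in along +y. A sprung ball in the cheek, pressing down on the shaft from above, clicks into the pin's groove when it is home: allow about 10 N to pull the pin out and up to 12 N to push it in.
- pin_shelf (a point): Middle of the flat top of a small steel shelf on the right cheek under the hole: 44 mm wide (x), 34 mm long (y, outwards from the cheek), then a 12 mm ramp falling outwards; its top is 12 mm below the hole's centre, level with the flat bottoms of the pin's flange and grip, so that the pin slides in on it and stays upright.
- lug_hole (a point): Centre of the 16 mm hole in the tray's lug, an 8 mm plate under the tray floor; this point is on the lug's outer face, 14 mm inside the cheek's outer face. It moves with the tray and lines up with pin_hole when the tray is level.
- pin: Loose steel ball-lock pin, 120 g, 80 mm long. Origin on the shaft axis at the flange face that bears on the cheek; x along the shaft to its rounded nose at x = +40 mm, z up. Shaft 12 mm in diameter with an 11 mm wide groove next to the flange (24 x 24 x 5 mm). Home: origin at pin_hole, x along the hole's +y. Laid on a flat surface it stands upright on flange and tab, axis 12 mm up.
- pin_tab (a point): Grip point on the pin's upright black tab, at x = -32 mm, z = +25 mm of the pin. The tab is 16 mm thick (pin x), 24 mm wide (pin y) and reaches from z = -12 to +45 mm of the pin; a 14 mm stem joins it to the flange.
- tray (a joint): Tilt of the tray about its hinge: 0 level (resting on its stop), growing as the handle end is lifted, up to 1.35 rad; it falls back by its own weight when let go. With the pin in it cannot move. Guards begin to slide out at about 0.6 to 1.0 rad; above 1.2 rad all slide out.
- tray_floor (a point): Centre of the tray's inner floor; axes of the tray (as the stand's when level, z up; they tilt with it). Inside 139 mm along x, 150 mm along y, with walls 28 mm above the floor on the handle end and both sides; the far (+x) end is open with a ramp rising 10 mm over the last 34 mm. Floor 113 mm above the counter when level. The tray with its handle weighs 0.35 kg.
- tray_handle (a point): Middle of the tray's handle, a round bar of 10 mm diameter along y, 70 mm long, 45 mm outside the wall (bar axis to wall) of the near (-x) end and 133 mm above the counter when level. It moves on a circle of 186 mm about tray_hinge.
- tray_hinge (a point): Middle of the tray's hinge axis, which runs along the stand's y, 105 mm above the counter. Seen from the hinge the handle is 184 mm towards -x and 28 mm up when level. Axes as the stand's.
- organizer: Fixed open bin of clear acrylic just beyond the tray's mouth. Origin at the centre of its underside, axes near the stand's. Inside 150 x 170 mm (x, y), floor 5 mm thick; side walls 95 mm high, the near wall 70 mm, the far one (+x) 125 mm.
- guard0: Clipper guard of matt black plastic, one of up to five alike, some of which may be absent: a chunky comb-toothed block 64 x 36 x 28 mm (body x, y, z), 40 g. Origin at the centre of its underside, x along its length. If present it starts in the tray.
- guard1: Clipper guard of matt black plastic, one of up to five alike, some of which may be absent: a chunky comb-toothed block 64 x 36 x 28 mm (body x, y, z), 40 g. Origin at the centre of its underside, x along its length. If present it starts on the counter, as do the ones after it.
- guard2: Clipper guard of matt black plastic, one of up to five alike, some of which may be absent: a chunky comb-toothed block 64 x 36 x 28 mm (body x, y, z), 40 g. Origin at the centre of its underside, x along its length. 
- guard3: Clipper guard of matt black plastic, one of up to five alike, some of which may be absent: a chunky comb-toothed block 64 x 36 x 28 mm (body x, y, z), 40 g. Origin at the centre of its underside, x along its length. 
- guard4: Clipper guard of matt black plastic, one of up to five alike, some of which may be absent: a chunky comb-toothed block 64 x 36 x 28 mm (body x, y, z), 40 g. Origin at the centre of its underside, x along its length. 
- comb: Flat steel barber comb, 200 x 28 x 6 mm, 60 g, as it is when it starts crosswise over the organizer, resting on the two 95 mm side walls; absent in the other starts. Origin at the centre of its underside, x along its length.
- comb_aside: The same steel comb as it is when it starts flat on the counter to the right, where it is not in the way; absent when comb is present. Same size, origin and axes.
- soap_dish: White ceramic soap dish with soap, 130 x 90 x 30 mm; origin under its centre. Leave alone.
- brush: Shaving brush standing on its wooden handle, 38 mm wide, 107 mm high; origin under its centre. Leave alone.
- trimmer: Black cordless trimmer lying on the counter, 173 mm (x) by 42 x 37 mm; origin under its centre. Leave alone.
There are look-alikes about, which are no part of the job. Leave any blue or purple look-alike of the organizer alone.

How it is judged (in metres and radians):
On the way, in this order (a step that is already met when the one before it is completed fails the run):
1. all the guards are in the level tray and the comb, if there is one, is on the counter off the organizer (x of guard0 in the frame of tray_floor between -0.078 and 0.078 m and y of guard0 in the frame of tray_floor between -0.078 and 0.078 m and z of guard0 in the frame of tray_floor between -0.006 and 0.08 m and x of guard1 in the frame of tray_floor between -0.078 and 0.078 m and y of guard1 in the frame of tray_floor between -0.078 and 0.078 m and z of guard1 in the frame of tray_floor between -0.006 and 0.08 m and x of guard2 in the frame of tray_floor between -0.078 and 0.078 m and y of guard2 in the frame of tray_floor between -0.078 and 0.078 m and z of guard2 in the frame of tray_floor between -0.006 and 0.08 m and x of guard3 in the frame of tray_floor between -0.078 and 0.078 m and y of guard3 in the frame of tray_floor between -0.078 and 0.078 m and z of guard3 in the frame of tray_floor between -0.006 and 0.08 m and x of guard4 in the frame of tray_floor between -0.078 and 0.078 m and y of guard4 in the frame of tray_floor between -0.078 and 0.078 m and z of guard4 in the frame of tray_floor between -0.006 and 0.08 m and value of joint tray below 0.04 rad and height (world z) of each of comb_aside, comb below 0.03 m and horizontal distance between each of comb_aside, comb and organizer above 0.11 m), for 0.2 s.
2. the pin is pulled right out, its flange over 60 mm from the hole (distance between pin and pin_hole above 0.06 m and value of joint tray below 0.04 rad), for 0.1 s.
3. the tray is tipped by more than 0.8 rad (value of joint tray above 0.8 rad), for 0.1 s.
4. the tray is level again and all the guards lie in the organizer (x of guard0 in the frame of organizer between -0.078 and 0.078 m and y of guard0 in the frame of organizer between -0.088 and 0.088 m and z of guard0 in the frame of organizer between -0.002 and 0.125 m and x of guard1 in the frame of organizer between -0.078 and 0.078 m and y of guard1 in the frame of organizer between -0.088 and 0.088 m and z of guard1 in the frame of organizer between -0.002 and 0.125 m and x of guard2 in the frame of organizer between -0.078 and 0.078 m and y of guard2 in the frame of organizer between -0.088 and 0.088 m and z of guard2 in the frame of organizer between -0.002 and 0.125 m and x of guard3 in the frame of organizer between -0.078 and 0.078 m and y of guard3 in the frame of organizer between -0.088 and 0.088 m and z of guard3 in the frame of organizer between -0.002 and 0.125 m and x of guard4 in the frame of organizer between -0.078 and 0.078 m and y of guard4 in the frame of organizer between -0.088 and 0.088 m and z of guard4 in the frame of organizer between -0.002 and 0.125 m and value of joint tray below 0.04 rad), for 0.2 s.
At the end, for the whole second after the job is handed in: All guards at rest in the organizer; tray level within 0.04 rad; pin home: flange within 3.5 mm of the cheek, shaft within 5 mm of the hole centre and 0.12 rad of its axis; comb, if any, flat on the counter, its centre over 110 mm from the organizer centre (all of step 4 and x of pin in the frame of pin_hole between -0.005 and 0.005 m and y of pin in the frame of pin_hole between -0.0035 and 0.004 m and z of pin in the frame of pin_hole between -0.005 and 0.005 m and angle between the x axis of pin and the y axis of pin_hole, either way round below 0.12 rad and height (world z) of each of comb_aside, comb below 0.03 m and horizontal distance between each of comb_aside, comb and organizer above 0.11 m and linear speed of each of guard0, guard1, guard2, guard3, guard4, pin, comb, comb_aside below 0.02 m/s and angle between each of comb, comb_aside's own z axis and vertical below 0.15 rad); the robot touches nothing.
It fails at once if the soap dish is shifted by more than 40 mm (distance of soap_dish from where it was at the start of the episode above 0.04 m).
It fails at once if the brush is shifted by more than 40 mm (distance of brush from where it was at the start of the episode above 0.04 m).
It fails at once if the trimmer is shifted by more than 40 mm (distance of trimmer from where it was at the start of the episode above 0.04 m).
Of comb, comb_aside only 1 to 1 are there at a start; the rules pass over those that are not, and their reading is None.
Of guard0, guard1, guard2, guard3, guard4 only 3 to 5 are there at a start; the rules pass over those that are not, and their reading is None.
At some moment in a run one of guard0, guard1, guard2, guard3, guard4 may be knocked a few centimetres aside while the robot is not near it.
It also fails if it takes over 210 s, if anything falls off the work surface, if the arm or the gripper's body presses on something with over 40 N, if the wrist force passes 120 N, or if a joint passes its speed limit or range.

## Robot

A 6-joint arm with a two-finger parallel gripper is mounted at the origin on the work surface. World frame = base frame: x ahead of the robot, y to its left, z up, the work surface at z = 0. Lengths are in mm, angles in degrees, forces in N, time in s.
With the tool pointing down it reaches from about 350 to 850 mm from the base axis. Payload 8.1 kg.
Tool frame: the origin (TCP) lies between the finger pads; the fingertips stand 17 mm ahead of it and the grasp point (between the pads) lies 2 mm behind it; z points along the fingers, y is the line along which they close (so a half turn about z gives the same grasp; the last joint's range is limited). The gripper opens to 85 mm and grips with 20 to 120 N. Pads are 22 mm wide; open, the fingers measure 114 mm over their backs; the gripper's body (76 mm by 85 mm) begins 54 mm behind the grasp point. The pads swing forward as they close: fully open they stand 13 mm farther back than shut.
Start: joints at [-69.408, 7.471, 85.268, -0, 87.261, -4.893], TCP at [258.186, -541.614, 248.292] pointing down, gripper open.
Joint ranges: [-169.43, 169.43], [-51.17, 129.36], [1.28, 143.12], [-76.62, 256.62], [0, 156.53], [-152.29, 152.29]. Speed limits (degrees/s): [136.94, 136.94, 159.86, 180, 180, 180].

## Interface

Orientations are given as [roll, pitch, yaw] about the fixed x, y, z axes, in that order (R = Rz(yaw) Ry(pitch) Rx(roll)).
In Python, from bench import sense, snapshot, hand_in, trace, place_of gives the robot as it stands.
- The arm moves only by the shell command python3 -m handwheel 'ROWS' [FORCE]. ROWS is JSON, a list of rows, each a list of 7 numbers: the opening, from -1 (shut) to 1 (fully open), then the shift along the tool's x, y, z in cm, then the turn, a rotation vector about the tool's x, y, z in rad. A call has 1 to 12 rows; each row shifts and turns the commanded pose from where the row before left it, along the tool's axes as they then stand; what a row does not reach is not made up. A row lasts 1/12 s, in which the tool goes at most 41.7 mm and 7.16 degrees, less where a joint would pass 70% of its speed; a pose out of reach is approached as far as the arm can. A call with a gripper value outside its range is refused whole. The fingers move at their own pace and stop on an object; FORCE is the grip in N (left out, the last holds). Time passes only in rows, so rows that do not move let the fingers close. It gives the time, the measured TCP pose, the force, the opening and the grip force at its end, in the units of the state.
- sense(): the state, without advancing time (a new reading comes with each control period).
- snapshot(name): name is "scene" or "top" or "wrist"; returns a dict with "image" (420x560x3 uint8, red, green, blue), "intrinsics" (3x3 intrinsics, pixels), "k1" (the pictures are not rectified: a ray, as slopes to the right and down, at radius r is drawn at 1 + k1 r^2 times it, then the intrinsics apply), "R" (3x3) and "t" (3): a world point X has camera coordinates R X + t. Camera axes: x right, y down, z forward; pixel columns grow to the right and rows downward; lengths in mm; the calibration is good to about 2 mm. A picture is of the moment at which its call begins. There is no depth.
- hand_in(): hands the job in; it is judged then, once.
Trained networks look in a picture, given as the dict that the camera call returned (one of the last four; its "shot" number tells which), for a name from the list of things; names that differ only in an ending like _2 or _b are one class to them, and where a whole thing is asked for, a point or a joint stands for the part that bears it (a point fixed in the world has none). Each returns a list of dicts, best first, with "conf" (0 to 1); they miss things now and then, are a little off and sometimes report something else, mostly with a low value. They report only what shows in the picture. A call takes as long as a camera call. They do not tell look-alikes from the thing itself.
- trace(picture, query): "pixels" (420x560 bool, what is visible of it).
- place_of(picture, query): "location" ([x, y, z] in mm, in world coordinates, good to about 4 mm: a listed point, or the origin of a listed thing).
The state is a dict: "time": time; "joint_pos": joint angles; "qd": joint speeds; "joint_efforts": joint torques, N m; "tool_pos": TCP position; "tcp_rot": TCP orientation; "ft_force": force on the tool from outside, world axes, zero at the start; "wrist_torque": the same for the moment, N m; "finger_gap": finger opening in mm; "grip_force": force on a finger pad.
Only numpy, scipy, OpenCV 4.12 (cv2) and the standard library are available. Lean on these libraries where they do the work, as an engineer would, in place of code of your own. Each camera call takes 0.05 s, during which the arm holds its last target. There are 200 camera calls.

## Working session

There is one attempt and no reset: what is moved stays moved. The work goes in short steps, Python scripts to look and compute and a shell command to move; the robot and the scene stay as the last step left them, time stands still between calls to the robot, and variables do not carry over. Pictures are saved under pics/ and viewed, at most 14 in all, crops included, and the job is handed in when it is done.

```bash
ls; mkdir -p pics
cat > h.py <<'E'
import numpy as np, cv2
from bench import sense, snapshot, hand_in, trace, place_of
def save(p,name,crop=None,scale=1):
    im=p["image"][:,:,::-1].copy()
    if crop: im=im[crop[1]:crop[3],crop[0]:crop[2]]
    if scale!=1: im=cv2.resize(im,None,fx=scale,fy=scale,interpolation=cv2.INTER_CUBIC)
    cv2.imwrite("pics/"+name,im)
def proj(p,X):
    c=np.asarray(p["R"])@np.asarray(X,float)+np.asarray(p["t"]); s=c[:2]/c[2]; s=s*(1+p["k1"]*(s@s)); K=np.asarray(p["intrinsics"])
    return K[0,0]*s[0]+K[0,2],K[1,1]*s[1]+K[1,2]
def back(p,u,v,z):
    K=np.asarray(p["intrinsics"]); d=np.array([(u-K[0,2])/K[0,0],(v-K[1,2])/K[1,1]]); s=d.copy()
    for _ in range(20): s=d/(1+p["k1"]*(s@s))
    R=np.asarray(p["R"]); C=-R.T@np.asarray(p["t"]); r=R.T@np.array([s[0],s[1],1])
    return C+r*(z-C[2])/r[2]
def footprint(p,mask,z):
    "min-area rect of mask's largest blob backprojected to height z: centre, size, yaw of long side"
    cs,_=cv2.findContours(mask.astype(np.uint8),cv2.RETR_EXTERNAL,cv2.CHAIN_APPROX_NONE)
    c=max(cs,key=cv2.contourArea)[:,0]
    w=np.array([back(p,u,v,z)[:2] for u,v in c],np.float32)
    (x,y),(a,b),t=cv2.minAreaRect(w)
    if a<b: a,b,t=b,a,t+90
    return np.round([x,y,a,b,(t+90)%180-90],1)
E
python3 - <<'E'
from h import *
s=sense();print(s)
for n in("scene","top"):
    p=snapshot(n);save(p,n+"0.png");print(n,p["k1"],[round(x) for x in -np.asarray(p["R"]).T@p["t"]])
    for q in "stand pin_hole pin_shelf lug_hole pin pin_tab tray_floor tray_handle tray_hinge organizer guard1 comb comb_aside soap_dish brush trimmer".split():
        print(q,[(np.round(d["location"]).tolist(),round(d["conf"],2),[round(v) for v in proj(p,d["location"])]) for d in place_of(p,q)])
E
```

```text
pics
{'time': 0.0, 'joint_pos': array([-6.94056970e+01,  7.51410786e+00,  8.53310001e+01,  6.65946297e-04,
        8.72607048e+01, -4.89105531e+00]), 'qd': array([-0.10798438,  0.03161826,  0.00304358,  0.02122134,  0.04023339,
        0.0778857 ]), 'joint_efforts': array([ 2.90103917e-04, -5.69406724e+01, -5.00549948e+01, -3.53184532e-05,
        1.46006458e-02,  1.92342270e-05]), 'tool_pos': array([ 258.02606718, -541.10453722,  247.23833187]), 'tcp_rot': array([-1.79894629e+02, -9.68443587e-03,  2.54853169e+01]), 'ft_force': array([-0.19525797,  0.11738485,  0.49340512]), 'wrist_torque': array([0.0226841 , 0.03204623, 0.02564389]), 'grip_force': 0.0, 'finger_gap': 85.09381511250939}
scene 0.03364766807444824 [1559, -230, 956]
stand [([530.0, -45.0, -1.0], 0.71, [290, 232])]
pin_hole [([515.0, -145.0, 81.0], 0.7, [255, 212])]
pin_shelf [([516.0, -159.0, 72.0], 0.67, [250, 215]), ([536.0, -42.0, 109.0], 0.58, [291, 205])]
lug_hole [([509.0, -132.0, 82.0], 0.79, [259, 209]), ([510.0, -52.0, 111.0], 0.23, [286, 199])]
pin [([516.0, -146.0, 83.0], 0.62, [254, 211])]
pin_tab [([516.0, -
[... 1457 characters left out ...]
-131.0, 82.0], 0.54, [299, 219])]
tray_hinge [([598.0, -34.0, 106.0], 0.62, [268, 190])]
organizer [([794.0, -288.0, -1.0], 0.88, [343, 142]), ([682.0, -26.0, 2.0], 0.78, [267, 173]), ([260.0, -238.0, -2.0], 0.67, [331, 301])]
guard1 [([396.0, 271.0, -2.0], 0.77, [175, 256]), ([505.0, -51.0, 113.0], 0.57, [273, 219]), ([528.0, 273.0, 4.0], 0.53, [176, 217])]
comb [([693.0, -25.0, 92.0], 0.74, [266, 162]), ([417.0, -56.0, 134.0], 0.72, [275, 247]), ([516.0, -159.0, 73.0], 0.2, [307, 218])]
comb_aside [([518.0, -180.0, 107.0], 0.52, [315, 216])]
soap_dish [([687.0, 366.0, 1.0], 0.6, [151, 170])]
brush [([712.0, 270.0, 1.0], 0.49, [180, 163])]
trimmer [([570.0, -473.0, -3.0], 0.89, [400, 207])]
```

View pics/scene0.png

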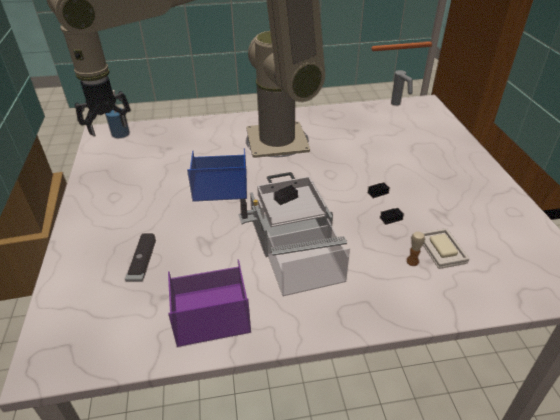

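View pics/top0.png

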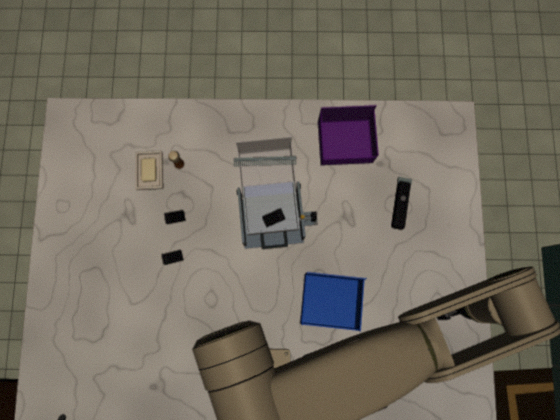

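Run:
```python
from h import *
p=snapshot("top")
for q,z in (("guard1",28),("comb",98),("tray_handle",133),("trimmer",37),("organizer",95),("pin_tab",128)):
    for d in trace(p,q):
        if d["conf"]>.2: m=d["pixels"]; print(q,round(d["conf"],2),footprint(p,m,z),int(m.sum()))
save(p,"crop0.png",(140,130,360,320),3.6)
```

```text
guard1 0.73 [525.2 274.9  65.5  38.4 -79.8] 221
guard1 0.61 [392.6 276.3  72.   38.6 -75.2] 260
comb 0.59 [696.1 -20.5 194.5  29.7 -89.4] 500
comb 0.36 [ 515.4 -165.8   40.9   24.6  -60.2] 80
tray_handle 0.66 [514.5 -43.9 197.4 160.8   7.1] 2413
trimmer 0.65 [ 577.3 -466.2  175.2   51.9  -10.9] 753
organizer 0.7 [ 261.  -230.   187.6  163.3   85.4] 3286
organizer 0.64 [ 786.7 -284.7  194.   191.7    3.2] 3256
organizer 0.56 [646.2 -29.2 180.6  96.6 -85.5] 2201
organizer 0.48 [524.3 -63.3 239.4 206.4 -83.4] 3807
pin_tab 0.5 [646.2 -29.  178.7  81.4 -87.3] 2147
pin_tab 0.44 [ 509.8 -163.9   40.1   25.8  -59.5] 89
```

The clear organizer has its comb at px (308,247) in the scene picture and (266,162) in the top one. The blue box (222,180) and the purple box (208,310) are look-alikes. There are two black guards on the counter, at scene (378,190) and (391,216), and one in the tray at (286,195). The other black things are the trimmer (140,257) and the pin tab (244,207). The comb rests across the clear bin. I'll turn the wrist first, then go over the guards and take a wrist picture there.

```bash
cat >> h.py <<'E'
from scipy.spatial.transform import Rotation as Ro
def go(x,y,z,yaw=None):
    "what to type: tool-axis shift (cm) after turning, and turn about tool z (rad)"
    s=sense(); yaw0=s["tcp_rot"][2]; yaw=yaw0 if yaw is None else yaw
    R=Ro.from_euler("xyz",[180,0,yaw],degrees=True).as_matrix()
    d=R.T@(np.array([x,y,z])-s["tool_pos"])/10
    print("shift cm",np.round(d,2),"turn z rad",round(-np.radians(yaw-yaw0),3),"from",np.round(s["tool_pos"],1),np.round(s["tcp_rot"],1))
E
python3 -m handwheel '[[1,0,0,-1,0,0,-0.123],[1,0,0,-1,0,0,-0.123],[1,0,0,-1,0,0,-0.123],[1,0,0,-1,0,0,-0.123],[1,0,0,-1,0,0,-0.123],[1,0,0,0,0,0,-0.123],[1,0,0,0,0,0,-0.123],[1,0,0,0,0,0,-0.123],[1,0,0,0,0,0,-0.123],[1,0,0,0,0,0,-0.123],[1,0,0,0,0,0,0],[1,0,0,0,0,0,0]]'
python3 -c "
from h import *
go(440,250,280,96)"
```

```text
time: 3.05
tool_pos: [258.2, -541.6, 298.3]
tcp_rot: [-180.0, 0.0, 95.7]
ft_force: [0.1, -0.3, -0.1]
finger_gap: 85.2
grip_force: 0.0
shift cm [76.83 26.36  1.83] turn z rad -0.005 from [ 258.2 -541.6  298.3] [-180.     0.    95.7]
```

```bash
python3 -m handwheel '[[1,2,2.2,0,0,0,0],[1,3,2.5,0,0,0,0],[1,3.3,2.5,0,0,0,0],[1,3.3,2.5,0,0,0,0],[1,3.3,2.5,0,0,0,0],[1,3.3,2.5,0,0,0,0],[1,3.3,2.5,0,0,0,0],[1,3.3,2.5,0,0,0,0],[1,3.8,1.5,0,0,0,0],[1,3.8,1.5,0,0,0,0],[1,3.8,1,0,0,0,0],[1,3.8,1,0,0,0,0]]'
python3 -m handwheel '[[1,3.8,0.5,0,0,0,0],[1,3.8,0.3,0,0,0,0],[1,3.8,0.2,0,0,0,0],[1,3.8,0,0,0,0,0],[1,3.8,0,0,0,0,0],[1,3.8,0,0,0,0,0],[1,3.8,0,0,0,0,0],[1,3.8,0,0,0,0,0],[1,3,0,0,0,0,0],[1,2,0,0,0,0,0],[1,0,0,0,0,0,0],[1,0,0,0,0,0,0]]'
python3 - <<'E'
from h import *
p=snapshot("wrist");save(p,"w1.png");p2=snapshot("top");save(p2,"top1.png")
for n,q in(("wrist",p),("top",p2)):
  for d in trace(q,"guard1"):
    if d["conf"]>.2: print(n,round(d["conf"],2),footprint(q,d["pixels"],28),int(d["pixels"].sum()))
go(440,250,280,96)
E
```

```text
time: 4.05
tool_pos: [462.4, -116.1, 298.4]
tcp_rot: [180.0, 0.0, 95.7]
ft_force: [0.5, -0.6, -0.1]
finger_gap: 85.4
grip_force: 0.0
time: 5.05
tool_pos: [435.2, 235.7, 298.2]
tcp_rot: [-180.0, 0.0, 95.9]
ft_force: [0.4, -0.3, 0.0]
finger_gap: 85.0
grip_force: 0.0
wrist 0.94 [524.  273.5  63.8  39.4 -77.5] 1879
wrist 0.59 [395.8 275.2  63.9  39.6 -76.5] 1935
top 0.66 [525.6 269.6  56.8  42.8 -76.3] 212
top 0.53 [526.6 -48.9  70.4  42.8 -62.4] 265
top 0.34 [718.6 -18.6 204.   27.7 -89.4] 484
shift cm [1.55 0.58 1.83] turn z rad -0.003 from [435.8 233.9 298.3] [180.    0.   95.8]
```

View pics/w1.png

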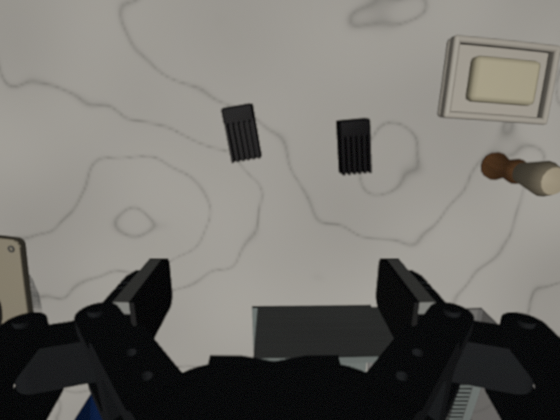

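View pics/top1.png

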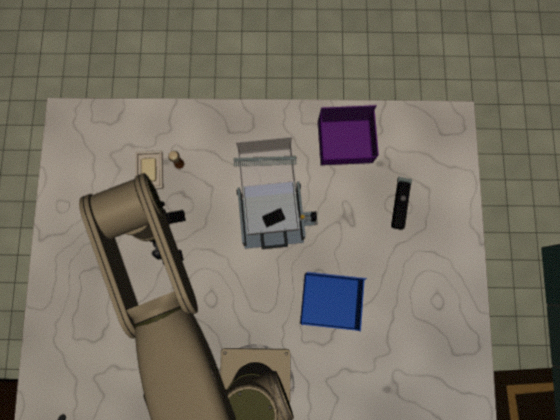

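The wrist picture shows two real comb-toothed guards, at (241,133) for x≈396 and at (353,146) for x≈525. The top picture shows the area the arm had hidden is empty, so there are three guards in all. I'll pick the far one first.

```bash
python3 -c "
from h import *
go(525,274,25,101)"
```

```text
shift cm [ 2.23  9.52 27.33] turn z rad -0.091 from [435.8 233.9 298.3] [180.    0.   95.8]
```

```bash
python3 -m handwheel '[[1,0,0,0,0,0,-0.091],[1,0.8,3.2,0,0,0,0],[1,0.8,3.2,0,0,0,0],[1,0.6,3.1,3,0,0,0],[1,0,0,4,0,0,0],[1,0,0,4,0,0,0],[1,0,0,4,0,0,0],[1,0,0,3.5,0,0,0],[1,0,0,3,0,0,0],[1,0,0,2.5,0,0,0],[1,0,0,1.6,0,0,0],[1,0,0,0,0,0,0]]'
python3 -c "
from h import *
go(525,274,25,101)
p=snapshot('wrist')
save(p,'w2.png',(100,50,500,350),1.5)"
```

```text
time: 6.25
tool_pos: [520.4, 271.8, 38.8]
tcp_rot: [-179.6, 0.1, 101.0]
ft_force: [-1.0, -0.5, -0.6]
finger_gap: 85.4
grip_force: 0.0
shift cm [0.13 0.5  1.38] turn z rad 0.0 from [520.4 271.8  38.8] [-1.796e+02  1.000e-01  1.010e+02]
```

View pics/w2.png

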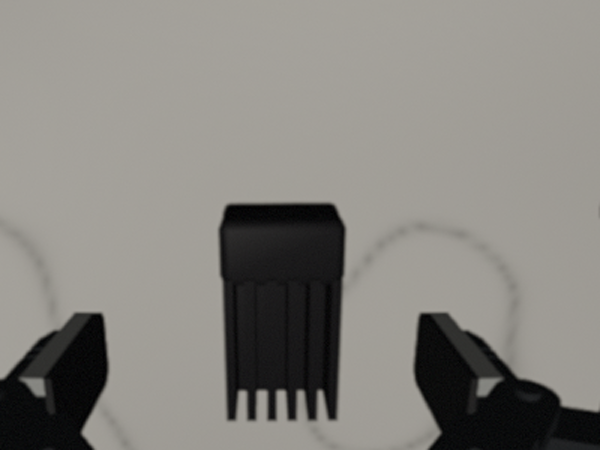

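The guard (crop centre ~ (283,310)) is square between the open fingers.

```bash
python3 -m handwheel '[[1,0.4,0,0.7,0,0,0],[1,0,0,0.7,0,0,0],[-1,0,0,0,0,0,0],[-1,0,0,0,0,0,0],[-1,0,0,0,0,0,0],[-1,0,0,0,0,0,0],[-1,0,0,0,0,0,0],[-1,0,0,0,0,0,0]]' 50
python3 -m handwheel '[[-1,0,0,-1.5,0,0,0],[-1,0,0,-3,0,0,0],[-1,0,0,-4,0,0,0],[-1,0,0,-4,0,0,0],[-1,0,0,-4,0,0,0],[-1,0,0,-4,0,0,0],[-1,0,0,-2,0,0,0],[-1,0,0,0,0,0,0.087]]'
python3 -c "
from h import *
p=snapshot('top')
for q in ('tray_floor','tray_handle','tray_hinge'): print(q,[(np.round(d['location'],1),round(d['conf'],2)) for d in place_of(p,q)][:1])
go(560,-3,230,96)"
```

```text
time: 6.97
tool_pos: [523.2, 278.7, 30.6]
tcp_rot: [179.9, -0.0, 101.2]
ft_force: [1.0, 0.1, 4.8]
finger_gap: 34.8
grip_force: 51.5
time: 7.63
tool_pos: [525.1, 279.6, 262.5]
tcp_rot: [179.4, -0.2, 96.3]
ft_force: [0.8, 0.2, -0.3]
finger_gap: 35.2
grip_force: 50.9
tray_floor [(array([540.2, -39.8, 112.8]), 0.87)]
tray_handle [(array([417.4, -51.6, 133.8]), 0.89)]
tray_hinge [(array([599.5, -36.1, 107.1]), 0.66)]
shift cm [-28.36   0.86   2.35] turn z rad 0.006 from [521.8 278.1 253.5] [-179.9    0.    96.3]
```

```bash
python3 -m handwheel '[[-1,-2,0,0,0,0,0],[-1,-3.5,0,0,0,0,0],[-1,-3.8,0.2,0,0,0,0],[-1,-3.8,0.2,0,0,0,0],[-1,-3.8,0.2,0,0,0,0],[-1,-3.8,0,0,0,0,0],[-1,-3.8,0,0,0,0,0],[-1,-3,0,0,0,0,0],[-1,-1.2,0,0,0,0,0],[-1,0,0,0,0,0,0],[-1,0,0,0,0,0,0]]'
python3 -c "
from h import *
go(555,-7,150,96)"
```

```text
time: 8.75
tool_pos: [558.7, -6.3, 253.2]
tcp_rot: [-179.9, -0.1, 96.2]
ft_force: [0.3, 0.3, -0.1]
finger_gap: 34.5
grip_force: 50.9
shift cm [-0.03 -0.37 10.32] turn z rad 0.003 from [558.7  -6.3 253.2] [-1.799e+02 -1.000e-01  9.620e+01]
```

```bash
python3 -m handwheel '[[-1,0,-0.35,2,0,0,0],[-1,0,0,3,0,0,0],[-1,0,0,3,0,0,0],[-1,0,0,1.5,0,0,0],[-1,0,0,0.8,0,0,0],[-1,0,0,0,0,0,0],[0.15,0,0,0,0,0,0],[0.15,0,0,0,0,0,0],[0.15,0,0,0,0,0,0],[0.15,0,0,-2,0,0,0],[0.15,0,0,-4,0,0,0],[1,0,0,-4,0,0,0]]'
python3 -c "
from h import *
p=snapshot('wrist')
save(p,'w3.png')
for d in trace(p,'guard1'):
    if d['conf']>.2: print(round(d['conf'],2),footprint(p,d['pixels'],130))
go(397,277,230,102)"
```

```text
time: 9.75
tool_pos: [554.9, -6.6, 252.3]
tcp_rot: [-179.9, -0.0, 96.2]
ft_force: [1.5, -0.4, 0.1]
finger_gap: 59.6
grip_force: 0.0
0.93 [509.9 -53.   70.6  43.4 -64.5]
0.65 [557.1 -11.5  68.1  37.4 -83.7]
0.46 [513.9 -52.3 203.4 171.8   6.1]
shift cm [ 31.18 -10.05   3.18] turn z rad -0.101 from [560.1  -7.1 261.8] [179.1   0.2  96.2]
```

View pics/w3.png

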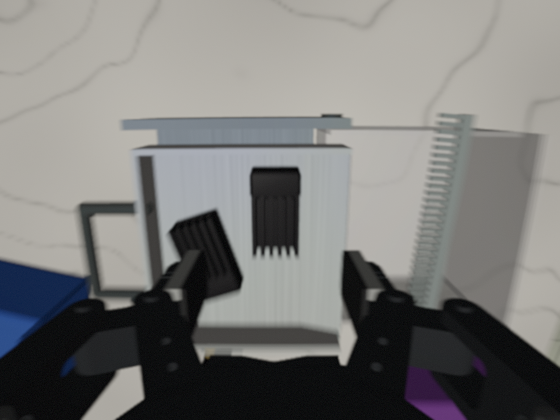

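Guard A lies in the tray at (275,210), beside guard0 at (206,255), with the lower right of the tray free. Next is guard B.

```bash
python3 -m handwheel '[[1,2,-0.5,0,0,0,-0.05],[1,3.5,-1.2,0,0,0,-0.05],[1,3.8,-1.3,0,0,0,0],[1,3.8,-1.3,0,0,0,0],[1,3.8,-1.3,0,0,0,0],[1,3.8,-1.3,0,0,0,0],[1,3.8,-1,0,0,0,0],[1,3,-0.8,0,0,0,0],[1,1,-0.5,0,0,0,0],[1,0,0,0,0,0,0],[1,0,0,0,0,0,0]]'
python3 - <<'E'
from h import *
p=snapshot('wrist')
for d in trace(p,'guard1'):
    if d['conf']>.2: print(round(d['conf'],2),footprint(p,d['pixels'],28))
go(396,277,27,102)
E
```

```text
time: 10.77
tool_pos: [410.8, 255.2, 252.5]
tcp_rot: [179.9, 0.0, 102.0]
ft_force: [-0.4, -0.4, -0.3]
finger_gap: 85.1
grip_force: 0.0
0.97 [394.8 275.2  63.7  35.3 -73.8]
0.61 [504.3  58.1 159.3  37.2   3.1]
shift cm [ 2.56 -1.02 22.51] turn z rad -0.002 from [411.3 254.1 252.1] [179.9   0.  101.9]
```

```bash
python3 -m handwheel '[[1,1.2,-0.5,0,0,0,0],[1,1.2,-0.6,1,0,0,-0.06],[1,0,0,4,0,0,0],[1,0,0,4,0,0,0],[1,0,0,4,0,0,0],[1,0,0,4,0,0,0],[1,0,0,3,0,0,0],[1,0,0,1.5,0,0,0],[1,0,0,0.9,0,0,0],[1,0,0,0,0,0,0]]'
python3 -m handwheel '[[-1,0,0,0,0,0,0],[-1,0,0,0,0,0,0],[-1,0,0,0,0,0,0],[-1,0,0,0,0,0,0],[-1,0,0,0,0,0,0],[-1,0,0,0,0,0,0]]' 50
python3 -m handwheel '[[-1,0,0,-1.5,0,0,0],[-1,0,0,-3,0,0,0],[-1,0,0,-4,0,0,0],[-1,0,0,-4,0,0,0],[-1,0,0,-4,0,0,0],[-1,0,0,-4,0,0,0.08],[-1,0,0,-2,0,0,0.08],[-1,0,0,0,0,0,0],[-1,0,0,0,0,0,0]]'
python3 -c "
from h import *
go(563,-79,230,96)"
```

```text
time: 11.7
tool_pos: [394.1, 274.4, 25.6]
tcp_rot: [-179.8, 0.1, 105.2]
ft_force: [-0.9, -1.0, -0.9]
finger_gap: 85.4
grip_force: 0.0
time: 12.2
tool_pos: [396.1, 276.8, 29.3]
tcp_rot: [179.8, -0.0, 105.4]
ft_force: [-0.6, -0.6, 6.8]
finger_gap: 34.8
grip_force: 50.8
time: 12.95
tool_pos: [395.6, 276.7, 254.6]
tcp_rot: [179.8, -0.1, 96.2]
ft_force: [-0.3, -0.5, -1.2]
finger_gap: 34.8
grip_force: 50.1
shift cm [-37.12  12.93   2.46] turn z rad 0.004 from [395.6 276.7 254.6] [ 1.798e+02 -1.000e-01  9.620e+01]
```

```bash
python3 -m handwheel '[[-1,-2,1,0,0,0,0],[-1,-3.5,1.5,0,0,0,0],[-1,-3.7,1.5,0,0,0,0],[-1,-3.7,1.5,0,0,0,0],[-1,-3.7,1.5,0,0,0,0],[-1,-3.7,1.5,0,0,0,0],[-1,-3.7,1.5,0,0,0,0],[-1,-3.7,1.3,0,0,0,0],[-1,-3.7,1.0,0,0,0,0],[-1,-3.5,0.6,0,0,0,0],[-1,-2,0,0,0,0,0],[-1,0,0,0,0,0,0]]'
python3 -c "
from h import *
go(563,-79,149,96)"
```

```text
time: 13.95
tool_pos: [561.9, -80.8, 249.6]
tcp_rot: [-179.8, 0.0, 96.0]
ft_force: [-0.6, 0.5, -1.4]
finger_gap: 35.0
grip_force: 50.0
shift cm [ 0.17  0.13 10.06] turn z rad 0.001 from [561.9 -80.8 249.6] [-179.8    0.    96. ]
```

```bash
python3 -m handwheel '[[-1,0,0.1,2,0,0,0],[-1,0,0,3,0,0,0],[-1,0,0,3,0,0,0],[-1,0,0,1.5,0,0,0],[-1,0,0,0.6,0,0,0],[-1,0,0,0,0,0,0],[0.15,0,0,0,0,0,0],[0.15,0,0,0,0,0,0],[0.15,0,0,0,0,0,0],[0.15,0,0,-2,0,0,0],[0.15,0,0,-4,0,0,0],[0.6,0,0,-4,0,0,0]]'
python3 - <<'E'
from h import *
p=snapshot('wrist')
save(p,'w4.png')
for d in trace(p,'guard1'):
    if d['conf']>.2: print(round(d['conf'],2),footprint(p,d['pixels'],130))
for d in trace(p,'comb')[:2]: print('comb',round(d['conf'],2),footprint(p,d['pixels'],98))
print([(np.round(d['location'],1),round(d['conf'],2)) for d in place_of(p,'organizer')+place_of(p,'comb')])
go(695,-25,230,96)
E
```

```text
time: 14.95
tool_pos: [561.3, -75.3, 248.8]
tcp_rot: [-179.6, -0.2, 96.3]
ft_force: [1.2, -0.2, 0.8]
finger_gap: 60.0
grip_force: 0.0
0.83 [557.3 -11.4  64.3  37.  -83.7]
0.64 [508.1 -54.1  65.8  40.8 -66.6]
0.64 [567.4 -77.7  67.   36.1 -83.6]
comb 0.88 [695.4 -24.9 201.3  31.6 -87.3]
[(array([ 2.557e+02, -2.355e+02, -2.000e-01]), 0.61), (array([680.3, -29.9,  -1.4]), 0.58), (array([ 795. , -290.9,   -3.9]), 0.57), (array([697.6, -25.1,  96.5]), 0.9)]
shift cm [ 3.69 13.65  2.02] turn z rad 0.005 from [563.1 -76.  250.2] [-179.9   -0.    96.3]
```

View pics/w4.png

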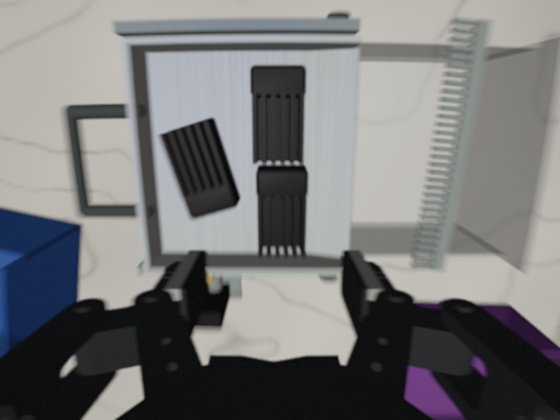

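All three guards are in the tray, at (200,165), (278,115) and (283,210). The comb crosses the organizer at (450,145) and I'll pick it next.

```bash
python3 -m handwheel '[[0.4,0.5,2.5,0,0,0,0.058],[0.4,0.8,3.5,0,0,0,0],[0.4,1,3.5,0,0,0,0],[0.4,0.7,3,0,0,0,0],[0.4,0,1,2,0,0,0],[0.4,0,0,2,0,0,0],[0.4,0,0,0,0,0,0],[0.4,0,0,0,0,0,0]]'
python3 -c "
from h import *
go(696,-25,97,93)"
```

```text
time: 15.87
tool_pos: [694.2, -37.9, 206.8]
tcp_rot: [-179.5, -0.1, 92.9]
ft_force: [-0.4, -0.1, -0.9]
finger_gap: 59.8
grip_force: 0.0
shift cm [ 1.28  0.25 10.98] turn z rad -0.002 from [694.2 -37.9 206.8] [-1.795e+02 -1.000e-01  9.290e+01]
```

```bash
python3 -m handwheel '[[0.4,1.3,0.25,1,0,0,0],[0.4,0,0,3,0,0,0],[0.4,0,0,3,0,0,0],[0.4,0,0,2.5,0,0,0],[0.4,0,0,1.3,0,0,0],[0.4,0,0,0,0,0,0],[-1,0,0,0,0,0,0],[-1,0,0,0,0,0,0],[-1,0,0,0,0,0,0],[-1,0,0,0,0,0,0],[-1,0,0,0,0,0,0]]' 60
python3 -m handwheel '[[-1,0,0,-1,0,0,0],[-1,0,0,-2,0,0,0],[-1,0,0,-3,0,0,0],[-1,0,0,-4,0,0,0],[-1,0,0,-4,0,0,0],[-1,0,0,-2,0,0,0],[-1,0,0,0,0,0,0],[-1,0,0,0,0,0,0]]'
python3 -c "
from h import *
p=snapshot('wrist');save(p,'w5.png',None,0.8)
go(460,230,240,93)"
```

```text
time: 16.78
tool_pos: [700.5, -25.6, 107.1]
tcp_rot: [179.7, 0.0, 92.9]
ft_force: [-0.5, 0.6, 7.8]
finger_gap: 26.4
grip_force: 59.7
time: 17.45
tool_pos: [699.8, -25.7, 267.4]
tcp_rot: [179.7, 0.1, 92.9]
ft_force: [-0.6, 0.5, -1.0]
finger_gap: 26.1
grip_force: 59.2
shift cm [ 26.77 -22.5    2.46] turn z rad -0.002 from [698.7 -25.5 264.6] [179.9   0.   92.9]
```

View pics/w5.png

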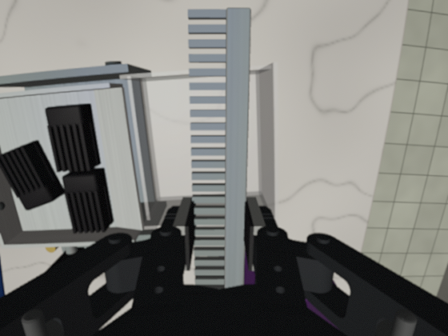

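The comb is held level across the fingers (220,150), and the guards are still in the tray. I'll carry it to the free left side.

```bash
python3 -m handwheel '[[-1,1.5,-1.2,0,0,0,0],[-1,2.5,-2.1,0,0,0,0],[-1,2.7,-2.3,0,0,0,0],[-1,2.7,-2.3,0,0,0,0],[-1,2.7,-2.3,0,0,0,0],[-1,2.7,-2.3,0,0,0,0],[-1,2.7,-2.3,0,0,0,0],[-1,2.7,-2.3,0,0,0,0],[-1,2.7,-2.3,0,0,0,0],[-1,2.4,-2,0,0,0,0],[-1,1.5,-1.1,2,0,0,0],[-1,0,0,3,0,0,0]]'
python3 -m handwheel '[[-1,0,0,3.5,0,0,0],[-1,0,0,3.5,0,0,0],[-1,0,0,3.5,0,0,0],[-1,0,0,3.5,0,0,0],[-1,0,0,2,0,0,0],[-1,0,0,1,0,0,0],[-1,0,0,0,0,0,0],[-1,0,0,0,0,0,0]]'
python3 -c "
from h import *
go(460,230,21,93)"
```

```text
time: 18.5
tool_pos: [459.0, 234.1, 214.7]
tcp_rot: [179.8, -0.1, 93.1]
ft_force: [-0.3, -0.6, -0.1]
finger_gap: 26.1
grip_force: 59.3
time: 19.17
tool_pos: [459.8, 230.7, 43.2]
tcp_rot: [-179.9, 0.0, 92.9]
ft_force: [0.8, -0.8, -0.3]
finger_gap: 26.4
grip_force: 59.3
shift cm [-0.07  0.01  2.22] turn z rad -0.002 from [459.8 230.7  43.2] [-179.9    0.    92.9]
```

```bash
python3 -m handwheel '[[-1,0,0,1,0,0,0],[-1,0,0,0.8,0,0,0],[-1,0,0,0.4,0,0,0],[-1,0,0,0,0,0,0],[0.2,0,0,0,0,0,0],[0.2,0,0,0,0,0,0],[0.2,0,0,0,0,0,0],[0.2,0,0,-1,0,0,0],[0.2,0,0,-4,0,0,-0.05],[0.2,0,0,-4,0,0,0],[0.2,0,0,-4,0,0,0],[0.2,0,0,-4,0,0,0]]'
python3 - <<'E'
from h import *
p=snapshot('top')
for q in('pin_tab','pin','pin_hole','pin_shelf'): print(q,[(np.round(d['location'],1).tolist(),round(d['conf'],2)) for d in place_of(p,q)][:2])
for d in trace(p,'comb')[:1]: print('comb',round(d['conf'],2),footprint(p,d['pixels'],4))
go(520,-178,240,96)
E
```

```text
time: 20.17
tool_pos: [460.1, 230.8, 194.5]
tcp_rot: [180.0, -0.0, 95.7]
ft_force: [0.5, 0.1, 0.1]
finger_gap: 51.4
grip_force: 0.0
pin_tab [([518.5, -175.2, 111.7], 0.53), ([573.1, -474.4, -2.1], 0.22)]
pin [([512.6, -144.1, 84.0], 0.46)]
pin_hole [([515.0, -143.5, 84.6], 0.82)]
pin_shelf [([517.5, -157.7, 74.6], 0.67), ([459.6, 231.0, -2.4], 0.57)]
comb 0.73 [465.5 190.9  92.6  23.2 -89.4]
shift cm [-41.28   1.71  -4.89] turn z rad -0.005 from [459.9 230.8 191.1] [-179.9    0.    95.7]
```

```bash
python3 -m handwheel '[[0.2,-1,0,-2,0,0,0],[0.2,-3,0,-3,0,0,0],[0.2,-3.8,0.2,0,0,0,0],[0.2,-3.8,0.2,0,0,0,0],[0.2,-3.8,0.2,0,0,0,0],[0.2,-3.8,0.2,0,0,0,0],[0.2,-3.8,0.2,0,0,0,0],[0.2,-3.8,0.2,0,0,0,0],[0.2,-3.8,0.2,0,0,0,0],[0.2,-3.8,0.2,0,0,0,0],[0.2,-3.8,0.1,0,0,0,0],[0.2,-2.5,0,0,0,0,0]]'
python3 -m handwheel '[[0.2,-0.5,0,0,0,0,0],[0.2,0,0,0,0,0,0],[0.2,0,0,0,0,0,0]]'
python3 - <<'E'
from h import *
p=snapshot('wrist');save(p,'w6.png')
for q in('pin_tab','pin','pin_hole','pin_shelf'): print(q,[(np.round(d['location'],1).tolist(),round(d['conf'],2)) for d in place_of(p,q)][:2])
for d in trace(p,'pin')[:2]: print('pin',round(d['conf'],2),footprint(p,d['pixels'],128))
t=snapshot('top')
for q in ('comb',):
  for d in trace(t,q)[:2]: print(q,round(d['conf'],2),footprint(t,d['pixels'],4))
go(519,-177,108,96)
E
```

```text
time: 21.47
tool_pos: [516.8, -174.8, 238.8]
tcp_rot: [-179.8, -0.1, 95.6]
ft_force: [0.4, 0.3, 0.4]
finger_gap: 51.3
grip_force: 0.0
time: 21.72
tool_pos: [517.7, -176.1, 239.5]
tcp_rot: [-179.9, -0.1, 95.7]
ft_force: [0.5, -0.2, 0.3]
finger_gap: 51.2
grip_force: 0.0
pin_tab [([513.5, -173.9, 107.7], 0.56), ([566.4, -81.0, 116.5], 0.42)]
pin [([513.3, -143.1, 83.8], 0.88), ([528.7, -46.6, -3.2], 0.68)]
pin_hole [([508.9, -144.4, 81.6], 0.92), ([416.6, -55.3, 130.1], 0.51)]
pin_shelf [([509.6, -159.3, 72.5], 0.66)]
pin 0.58 [ 516.6 -163.6   41.6   23.6  -84.2]
pin 0.52 [560.5 -41.3  40.6  10.7   6.9]
comb 0.64 [462.8 208.8 135.4  27.9 -86.7]
comb 0.48 [ 5.698e+02  4.000e-01  2.451e+02  1.461e+02 -2.460e+01]
shift cm [-0.09  0.03 13.33] turn z rad -0.004 from [ 518.6 -176.1  241.3] [180.    0.   95.8]
```

View pics/w6.png

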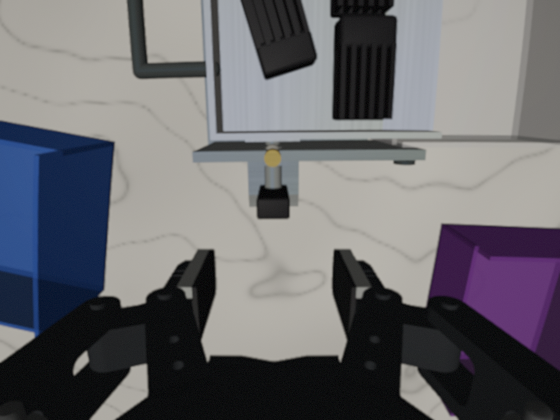

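Run:
```python
from h import *
p=snapshot('wrist')
print(np.round(-np.asarray(p['R']).T@p['t']))
for z in(128,108): print(z,[np.round(back(p,u,v,z)[:2],1).tolist() for u,v in((258,191),(289,191),(273,187),(273,196),(273,217))])
for X in((516,-176,128),(514,-174,128),(517,-178,108)): print(X,np.round(proj(p,X)))
im=p['image'].astype(int).sum(2); print(im[178:225:2,273].tolist()); print(im[205,250:300:2].tolist())
save(p,'w7.png',(210,140,340,230),6)
```

```text
[ 513. -111.  366.]
128 [[507.7, -165.4], [529.5, -163.2], [518.0, -161.5], [518.6, -168.0], [520.2, -183.4]]
108 [[507.3, -170.0], [530.9, -167.6], [518.4, -165.7], [519.1, -172.8], [520.8, -189.5]]
(516, -176, 128) [268. 207.]
(514, -174, 128) [266. 204.]
(517, -178, 108) [270. 202.]
[367, 367, 369, 369, 354, 158, 29, 18, 21, 22, 78, 123, 125, 120, 122, 118, 110, 111, 108, 126, 424, 524, 524, 521]
[422, 425, 348, 126, 126, 130, 132, 124, 129, 119, 124, 127, 118, 122, 119, 116, 112, 106, 104, 396, 449, 455, 458, 488, 522]
```

View pics/w7.png

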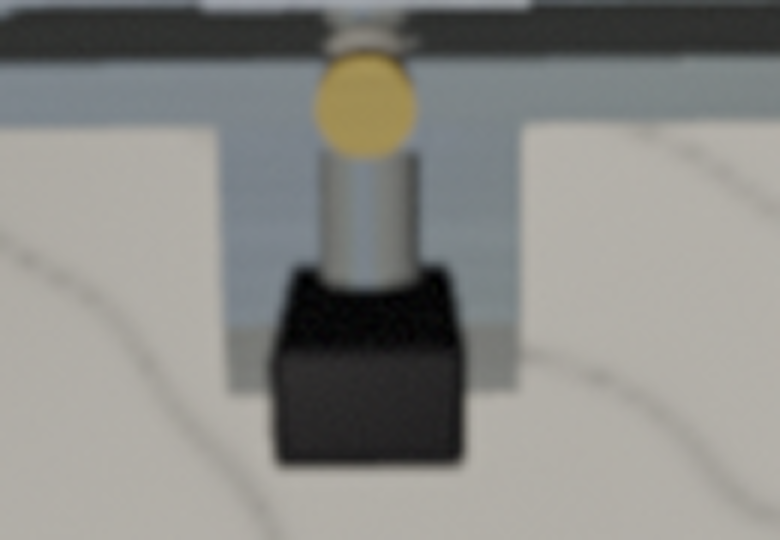

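The tab's lit top face is at crop (368,405), which is full px (272,207). That puts it at (519,-176), right under the tool. I'll go down, grip and pull.

```bash
python3 -m handwheel '[[-0.1,0,0,2,0,0,0],[-0.1,0,0,3,0,0,0],[-0.1,0,0,3,0,0,0],[-0.1,0,0,2.5,0,0,0],[-0.1,0,0,1.5,0,0,0],[-0.1,0,0,1,0,0,0],[-0.1,0,0,0,0,0,0],[-1,0,0,0,0,0,0],[-1,0,0,0,0,0,0],[-1,0,0,0,0,0,0],[-1,0,0,0,0,0,0]]' 80
python3 -m handwheel '[[-1,-0.3,0,0,0,0,0],[-1,-0.5,0,0,0,0,0],[-1,-0.7,0,0,0,0,0],[-1,-1,0,0,0,0,0],[-1,-1,0,0,0,0,0],[-1,0,0,0,0,0,0]]'
```

```text
time: 23.08
tool_pos: [519.2, -177.1, 112.2]
tcp_rot: [179.9, 0.1, 95.7]
ft_force: [0.8, -0.4, -2.2]
finger_gap: 23.1
grip_force: 78.7
time: 23.58
tool_pos: [522.5, -213.0, 112.0]
tcp_rot: [179.9, 0.1, 95.7]
ft_force: [-1.3, 0.5, -1.1]
finger_gap: 23.0
grip_force: 79.2
```

```bash
python3 -m handwheel '[[-1,-1.5,0,0,0,0,0],[-1,-2.5,0,0,0,0,0],[-1,-3,0,0,0,0,0],[-1,-2,0,1,0,0,0],[-1,-0.8,0,2,0,0,0],[-1,0,0,2,0,0,0],[-1,0,0,1.5,0,0,0],[-1,0,0,0.5,0,0,0],[-1,0,0,0,0,0,0]]'
python3 -c "
from h import *
go(532,-310,41.5,96)
p=snapshot('top')
for q in('pin_tab','pin','pin_hole'): print(q,[(np.round(d['location'],1).tolist(),round(d['conf'],2)) for d in place_of(p,q)][:2])"
```

```text
time: 24.33
tool_pos: [531.4, -309.7, 41.3]
tcp_rot: [-180.0, -0.0, 95.7]
ft_force: [-0.7, 0.7, -0.2]
finger_gap: 22.5
grip_force: 79.3
shift cm [-0.04  0.05 -0.02] turn z rad -0.005 from [ 531.4 -309.7   41.3] [-180.    -0.    95.7]
pin_tab [([531.4, -311.1, 37.4], 0.5)]
pin [([682.8, -26.8, -1.6], 0.46), ([527.2, -276.3, 13.1], 0.41)]
pin_hole [([514.3, -146.3, 84.1], 0.9)]
```

```bash
python3 -m handwheel '[[-1,0,0,0.1,0,0,0],[-1,0,0,0,0,0,0],[0,0,0,0,0,0,0],[0,0,0,0,0,0,0],[0,0,0,0,0,0,0],[0,0,0,-1.5,0,0,0],[0,0,0,-3,0,0,0],[0,0,0,-4,0,0,0],[0,0,0,-4,0,0,0],[0,0,0,-4,0,0,0],[0,0,0,0,0,0,0]]'
python3 - <<'E'
from h import *
p=snapshot('wrist');save(p,'w8.png')
for q in('pin_tab','pin'): print(q,[(np.round(d['location'],1).tolist(),round(d['conf'],2)) for d in place_of(p,q)][:2])
go(418,-52,190,96)
E
```

```text
time: 25.45
tool_pos: [535.6, -311.7, 216.0]
tcp_rot: [179.3, 0.6, 95.7]
ft_force: [0.9, -0.7, 2.3]
finger_gap: 42.5
grip_force: 0.0
pin_tab [([530.4, -308.1, 38.4], 0.58)]
pin [([526.8, -277.2, 11.1], 0.85)]
shift cm [26.78 -8.65  1.56] turn z rad -0.005 from [ 532.  -309.2  205.6] [1.799e+02 1.000e-01 9.570e+01]
```

View pics/w8.png

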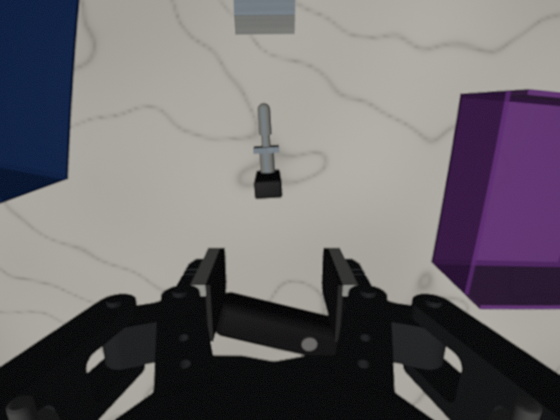

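The pin stands upright at (267,160), nose towards the stand, with the shelf at (265,15). Now to the handle.

```bash
python3 -m handwheel '[[0.2,2,-0.5,0,0,0,0],[0.2,3.2,-1,0,0,0,0],[0.2,3.4,-1.1,0,0,0,0],[0.2,3.4,-1.1,0,0,0,0],[0.2,3.4,-1.1,0,0,0,0],[0.2,3.4,-1.1,0,0,0,0],[0.2,3.4,-1.1,0,0,0,0],[0.2,2.5,-1,0,0,0,0],[0.2,2,-0.7,0,0,0,0],[0.2,0,0,0,0,0,0],[0.2,0,0,0,0,0,0]]'
python3 - <<'E'
from h import *
p=snapshot('wrist');save(p,'w9.png')
print([(np.round(d['location'],1).tolist(),round(d['conf'],2)) for d in place_of(p,'tray_handle')][:2])
go(418,-52,134,96)
E
```

```text
time: 26.52
tool_pos: [417.4, -51.2, 203.3]
tcp_rot: [-179.9, -0.0, 95.9]
ft_force: [0.5, -0.3, -0.5]
finger_gap: 51.2
grip_force: 0.0
[([413.7, -57.1, 133.7], 0.79)]
shift cm [ 0.04 -0.01  6.99] turn z rad -0.005 from [418.1 -52.4 203.9] [-179.9   -0.    95.7]
```

View pics/w9.png

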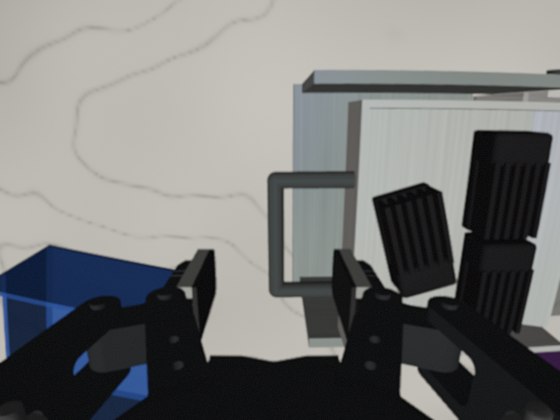

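The handle bar is at (276,235), centred between the fingers. I'll narrow the opening, go down and grip.

```bash
python3 -m handwheel '[[-0.3,0,0,2,0,0,0],[-0.3,0,0,2,0,0,0],[-0.3,0,0,1.5,0,0,0],[-0.3,0,0,1.2,0,0,0],[-0.3,0,0,0.4,0,0,0],[-0.3,0,0,0,0,0,0],[-1,0,0,0,0,0,0],[-1,0,0,0,0,0,0],[-1,0,0,0,0,0,0],[-1,0,0,0,0,0,0]]' 30
python3 -c "
import numpy as np
from h import *
go(418,-52,134,96)
r=185.7;a0=np.arctan2(28,184);prev=None
for i,t in enumerate(np.linspace(0,1.28,17)):
    q=np.array([-r*np.cos(a0+t),r*np.sin(a0+t)])
    if i: print(np.round((q-prev)/10,2),end=' ')
    prev=q"
```

```text
time: 27.45
tool_pos: [418.5, -52.7, 134.8]
tcp_rot: [-180.0, 0.1, 95.7]
ft_force: [-5.3, -2.1, 2.8]
finger_gap: 8.7
grip_force: 29.5
shift cm [ 0.07 -0.04  0.08] turn z rad -0.005 from [418.5 -52.7 134.8] [-1.80e+02  1.00e-01  9.57e+01]
[0.28 1.46] [0.4  1.43] [0.51 1.39] [0.62 1.35] [0.73 1.3 ] [0.83 1.23] [0.92 1.16] [1.01 1.09] [1.1 1. ] [1.17 0.91] [1.24 0.81] [1.3  0.71] [1.36 0.61] [1.4  0.49] [1.44 0.38] [1.46 0.27]
```

```bash
python3 -m handwheel '[[-1,0,0.28,-1.46,0,0,0],[-1,0,0.4,-1.43,0,0,0],[-1,0,0.51,-1.39,0,0,0],[-1,0,0.62,-1.35,0,0,0],[-1,0,0.73,-1.3,0,0,0],[-1,0,0.83,-1.23,0,0,0],[-1,0,0,0,0,0,0]]'
python3 -m handwheel '[[-1,0,0.92,-1.16,0,0,0],[-1,0,1.01,-1.09,0,0,0],[-1,0,1.1,-1,0,0,0],[-1,0,1.17,-0.91,0,0,0],[-1,0,1.24,-0.81,0,0,0],[-1,0,0,0,0,0,0]]'
```

```text
time: 28.03
tool_pos: [452.4, -48.9, 219.2]
tcp_rot: [180.0, 0.0, 95.7]
ft_force: [-15.2, -0.0, 10.6]
finger_gap: 8.6
grip_force: 30.3
time: 28.53
tool_pos: [508.3, -42.8, 269.2]
tcp_rot: [179.7, 0.0, 95.8]
ft_force: [-8.0, 2.8, 12.7]
finger_gap: 8.7
grip_force: 32.0
```

```bash
python3 -m handwheel '[[-1,0,1.3,-0.71,0,0,0],[-1,0,1.36,-0.61,0,0,0],[-1,0,1.4,-0.49,0,0,0],[-1,0,1.44,-0.38,0,0,0],[-1,0,1.4,-0.27,0,0,0],[-1,0,0,0,0,0,0],[-1,0,0,0,0,0,0],[-1,0,0,0,0,0,0],[-1,0,0,0,0,0,0],[-1,0,0,0,0,0,0],[-1,0,0,0,0,0,0]]'
python3 -c "
from h import *
p=snapshot('scene');save(p,'s2.png',(220,130,420,290),4)
print([(np.round(d['location'],1).tolist(),round(d['conf'],2)) for d in place_of(p,'guard1')])
s=sense()['tool_pos'];print(np.degrees(np.arctan2(s[2]-105,-(s[0]-600)))-8.65)"
```

```text
time: 29.45
tool_pos: [574.8, -35.6, 291.2]
tcp_rot: [179.9, -0.1, 95.8]
ft_force: [-1.8, 5.9, 4.0]
finger_gap: 8.4
grip_force: 32.1
[([669.7, 12.9, 29.4], 0.57), ([677.7, -60.8, 31.9], 0.54)]
73.64484467618404
```

View pics/s2.png

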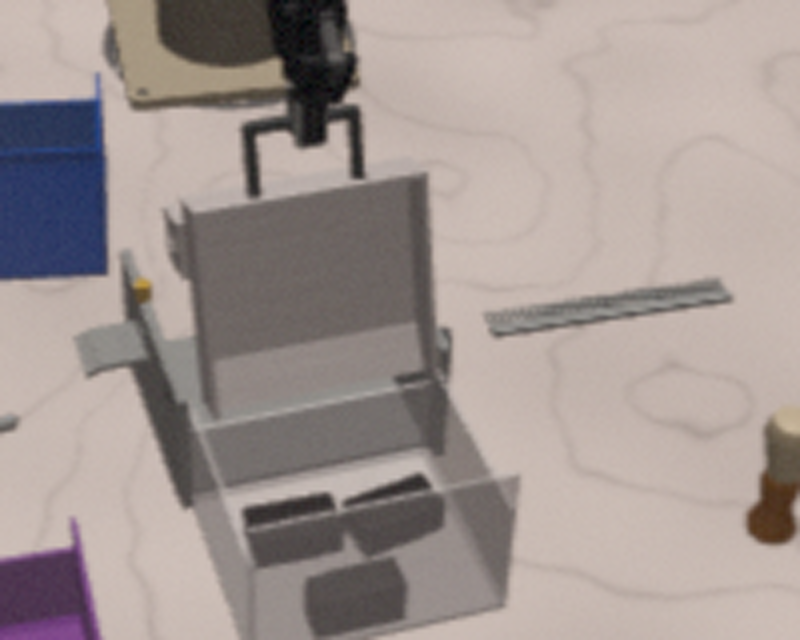

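The tray is empty and upright. All three guards lie in the organizer at crop (290,525), (390,510) and (355,595), and the comb is flat at (610,305). I'll bring the tray back down.

```bash
python3 -m handwheel '[[-1,0,-1.4,0.27,0,0,0],[-1,0,-1.44,0.38,0,0,0],[-1,0,-1.4,0.49,0,0,0],[-1,0,-1.36,0.61,0,0,0],[-1,0,-1.3,0.71,0,0,0],[-1,0,-1.24,0.81,0,0,0],[-1,0,-1.17,0.91,0,0,0],[-1,0,-1.1,1,0,0,0],[-1,0,0,0,0,0,0]]' 30
python3 -m handwheel '[[-1,0,-1.01,1.09,0,0,0],[-1,0,-0.92,1.16,0,0,0],[-1,0,-0.83,1.23,0,0,0],[-1,0,-0.73,1.3,0,0,0],[-1,0,-0.62,1.35,0,0,0],[-1,0,-0.51,1.39,0,0,0],[-1,0,-0.4,1.43,0,0,0],[-1,0,-0.28,1.3,0,0,0],[-1,0,0,0.1,0,0,0],[-1,0,0,0,0,0,0],[-1,0,0,0,0,0,0]]'
```

```text
time: 30.3
tool_pos: [468.5, -47.5, 236.6]
tcp_rot: [-179.8, 0.0, 95.7]
ft_force: [-3.5, -1.2, 2.5]
finger_gap: 8.6
grip_force: 31.9
time: 31.22
tool_pos: [418.6, -52.6, 135.1]
tcp_rot: [180.0, 0.1, 95.7]
ft_force: [1.4, -2.9, -1.5]
finger_gap: 8.6
grip_force: 32.4
```

Level again (134.8 before). Release, then back to the pin.

```bash
python3 -m handwheel '[[-0.3,0,0,0,0,0,0],[-0.3,0,0,0,0,0,0],[-0.3,0,0,0,0,0,0],[-0.3,0,0,-2,0,0,0],[-0.3,0,0,-3,0,0,0],[-0.3,0,0,-2,0,0,0],[0,-2,0.5,0,0,0,0],[0,-3.2,1,0,0,0,0],[0,-3.4,1.1,0,0,0,0],[0,-3.4,1.1,0,0,0,0],[0,-3.4,1.1,0,0,0,0],[0,-3.4,1.1,0,0,0,0]]'
python3 -m handwheel '[[0,-3.4,1.1,0,0,0,0],[0,-2.5,1,0,0,0,0],[0,-2,0.7,0,0,0,0],[0,0,0,0,0,0,0],[0,0,0,0,0,0,0]]'
python3 - <<'E'
from h import *
p=snapshot('wrist')
for q in('pin_tab','pin'): print(q,[(np.round(d['location'],1).tolist(),round(d['conf'],2)) for d in place_of(p,q)][:1])
p=snapshot('top')
for q in('tray_handle','tray_floor','lug_hole','pin_hole'): print(q,[(np.round(d['location'],1).tolist(),round(d['conf'],2)) for d in place_of(p,q)][:1])
go(531.4,-309.7,40.5,95.7)
E
```

```text
time: 32.22
tool_pos: [496.5, -234.8, 204.7]
tcp_rot: [180.0, -0.0, 95.7]
ft_force: [0.5, 0.5, 0.4]
finger_gap: 42.9
grip_force: 0.0
time: 32.63
tool_pos: [531.6, -309.7, 204.0]
tcp_rot: [-180.0, -0.1, 95.7]
ft_force: [-0.1, -0.1, 1.1]
finger_gap: 42.7
grip_force: 0.0
pin_tab [([528.4, -306.7, 39.2], 0.76)]
pin [([527.9, -279.0, 13.6], 0.71)]
tray_handle [([416.9, -49.0, 131.3], 0.7)]
tray_floor [([538.4, -42.5, 112.6], 0.8)]
lug_hole [([510.7, -131.5, 82.8], 0.88)]
pin_hole [([516.4, -145.7, 84.9], 0.75)]
shift cm [-0.12 -0.05 16.45] turn z rad 0.001 from [ 531.8 -308.5  205. ] [180.    0.   95.8]
```

```bash
python3 -m handwheel '[[0,0,0,3,0,0,0],[0,0,0,4,0,0,0],[0,0,0,4,0,0,0],[0,0,0,3,0,0,0],[-0.1,0,0,1.6,0,0,0],[-0.1,0,0,0.75,0,0,0],[-0.1,0,0,0,0,0,0],[-1,0,0,0,0,0,0],[-1,0,0,0,0,0,0],[-1,0,0,0,0,0,0],[-1,0,0,0,0,0,0],[-1,0,0,0,0,0,0]]' 80
python3 -m handwheel '[[-1,0,0,-0.5,0,0,0],[-1,0,0,-2,0,0,0],[-1,0,0,-2.5,0,0,0],[-1,0,0,-2,0,0,0],[-1,0,0,-0.2,0,0,0],[-1,0,0,0,0,0,0],[-1,0,0,0,0,0,0]]'
python3 -c "
from h import *
go(519.2,-177.1,112.2,95.7)"
```

```text
time: 34.03
tool_pos: [532.7, -309.8, 42.9]
tcp_rot: [179.9, 0.1, 95.7]
ft_force: [-0.7, 0.4, 4.0]
finger_gap: 22.9
grip_force: 78.9
time: 34.62
tool_pos: [531.3, -308.8, 112.4]
tcp_rot: [-180.0, -0.0, 95.7]
ft_force: [-0.4, -0.5, -1.7]
finger_gap: 22.8
grip_force: 78.5
shift cm [13.23  0.1   0.02] turn z rad 0.001 from [ 531.3 -308.8  112.4] [-180.    -0.    95.7]
```

```bash
python3 -m handwheel '[[-1,1.5,0.1,-0.15,0,0,0],[-1,2,0,0,0,0,0],[-1,2,0,0,0,0,0],[-1,1.5,0,0,0,0,0],[-1,1,0,0,0,0,0],[-1,0.5,0,0,0,0,0],[-1,0,0,0,0,0,0],[-1,0,0,0,0,0,0]]'
python3 - <<'E'
from h import *
go(519.2,-177.1,112.2,95.7)
p=snapshot('wrist');save(p,'w10.png',(200,60,360,180),5)
E
```

```text
time: 35.28
tool_pos: [524.3, -224.6, 114.6]
tcp_rot: [180.0, 0.0, 95.8]
ft_force: [-0.9, -0.2, -1.6]
finger_gap: 23.1
grip_force: 78.5
shift cm [ 4.77 -0.03  0.24] turn z rad 0.001 from [ 524.3 -224.6  114.6] [180.    0.   95.8]
```

View pics/w10.png

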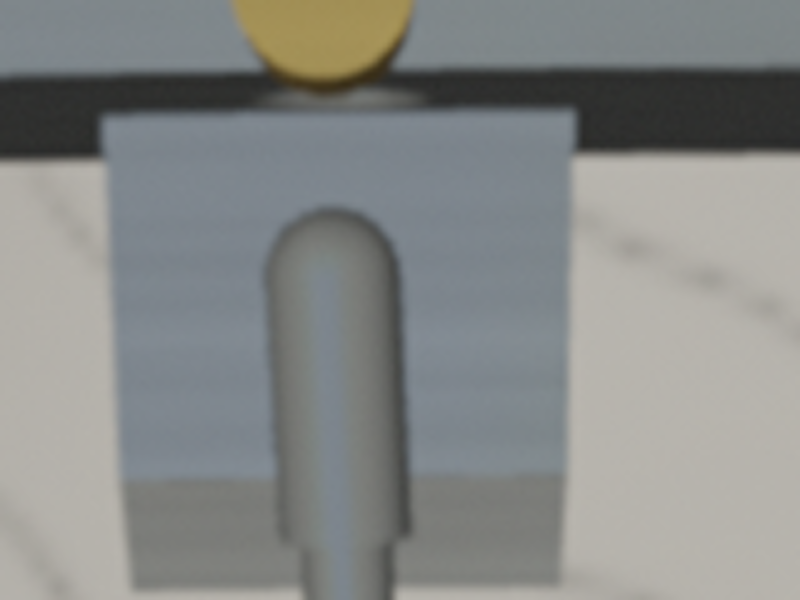

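The pin's nose (crop 333,215) lies over the middle of the shelf (about 341) and in line with the hole. Now I'll push it in.

```bash
python3 -m handwheel '[[-1,0.5,0,0,0,0,0],[-1,0.6,0,0,0,0,0],[-1,0.6,0,0,0,0,0],[-1,0.5,0,0,0,0,0],[-1,0.4,0,0,0,0,0],[-1,0,0,0,0,0,0]]'
python3 -m handwheel '[[-1,0.4,0,0,0,0,0],[-1,0.4,0,0,0,0,0],[-1,0.4,0,0,0,0,0],[-1,0.3,0,0,0,0,0],[-1,0.2,0,0,0,0,0],[-1,0,0,0,0,0,0]]'
```

```text
time: 35.83
tool_pos: [521.5, -198.2, 114.5]
tcp_rot: [-180.0, 0.0, 95.7]
ft_force: [1.0, -2.0, -4.7]
finger_gap: 22.9
grip_force: 79.5
time: 36.33
tool_pos: [519.7, -181.5, 114.4]
tcp_rot: [-180.0, 0.0, 95.7]
ft_force: [-0.3, -2.0, -4.9]
finger_gap: 23.1
grip_force: 79.5
```

```bash
python3 -m handwheel '[[-1,0.2,0,0.05,0,0,0],[-1,0.2,0,0.05,0,0,0],[-1,0.15,0,0,0,0,0],[-1,0,0,0,0,0,0],[-1,0,0,0,0,0,0]]'
```

```text
time: 36.75
tool_pos: [519.6, -176.2, 114.2]
tcp_rot: [180.0, 0.0, 95.7]
ft_force: [-0.8, -2.6, 2.0]
finger_gap: 23.1
grip_force: 80.2
```

```bash
python3 -m handwheel '[[-1,0.2,0,0,0,0,0],[-1,0.2,0,0,0,0,0],[-1,0,0,0,0,0,0],[-1,0,0,0,0,0,0]]'
```

```text
time: 37.08
tool_pos: [519.5, -175.0, 114.6]
tcp_rot: [179.9, 0.3, 95.7]
ft_force: [-0.4, -15.0, -0.8]
finger_gap: 22.6
grip_force: 79.8
```

The push met 15 N with no further travel, so the flange is seated. I'll release, lift and check.

```bash
python3 -m handwheel '[[-1,-0.2,0,0,0,0,0],[-1,0,0,0,0,0,0],[-0.1,0,0,0,0,0,0],[-0.1,0,0,0,0,0,0],[-0.1,0,0,0,0,0,0],[-0.1,0,0,-1.5,0,0,0],[0.2,0,0,-3,0,0,0],[0.2,0,0,-4,0,0,0],[0.2,0,0,-4,0,0,0],[0.2,0,0,0,0,0,0],[0.2,0,0,0,0,0,0]]'
python3 - <<'E'
from h import *
go(517.7,-176.1,241.3,95.8)
p=snapshot('wrist')
for q in('pin_tab','pin','pin_hole'): print(q,[(np.round(d['location'],1).tolist(),round(d['conf'],2)) for d in place_of(p,q)][:1])
im=p['image'].astype(int).sum(2); u,v=[int(round(a)) for a in proj(p,(519,-176,128))]; print(u,v)
dark=im<200; print('col',[r for r in range(v-45,v+25) if im[r,u]<200]); 
row=[c for c in range(u-35,u+36) if im[v,c]<200]; print('row',row[0],row[-1])
edges=[]
for r in (min([r for r in range(v-45,v+25) if im[r,u]<60] or [v]),): pass
tops=[r for r in range(v-20,v+25) if 70<im[r,u]<200]; print(tops)
print('top face outer edge y',np.round(back(p,u,tops[-1]+.5,128)[:2],1),'inner',np.round(back(p,u,tops[0]-.5,128)[:2],1))
t=snapshot('scene')
print([(np.round(d['location'],1).tolist(),round(d['conf'],2)) for d in place_of(t,'guard1')],[(np.round(d['location'],1).tolist(),round(d['conf'],2)) for q in('comb','pin','tray_handle') for d in place_of(t,q)[:1]])
E
```

```text
time: 38.0
tool_pos: [521.1, -174.5, 242.4]
tcp_rot: [179.7, 0.2, 95.8]
ft_force: [0.5, 0.0, -0.4]
finger_gap: 51.0
grip_force: 0.0
shift cm [-0.13 -0.35  0.11] turn z rad -0.001 from [ 521.1 -174.5  242.4] [179.7   0.2  95.8]
pin_tab [([514.8, -174.3, 105.0], 0.74)]
pin [([512.0, -141.9, 83.0], 0.9)]
pin_hole [([508.1, -146.2, 83.7], 0.65)]
268 208
col [189, 190, 191, 192, 193, 194, 195, 196, 197, 198, 199, 200, 201, 202, 203, 204, 205, 206, 207, 208, 209, 210, 211, 212, 213, 214, 215, 216, 217]
row 255 285
[189, 200, 201, 202, 203, 204, 205, 206, 207, 208, 209, 210, 211, 212, 213, 214, 215, 216, 217]
top face outer edge y [ 519.9 -183.2] inner [ 517.8 -161.8]
[([674.5, -59.5, 32.2], 0.62), ([667.3, 11.8, 32.1], 0.57)] [([458.2, 230.6, -3.1], 0.79), ([516.8, -149.4, 84.3], 0.51), ([415.6, -56.8, 133.1], 0.8)]
```

The tab's outer edge projects to y −183.2, against −183.4 when the pin was home at the start, so it is seated. The tray is level and the gripper is clear. Handing in.

```bash
python3 -c "
from h import *
print(hand_in())"
```

```text
the job is handed in; nothing more can be done
None
```

I've handed the job in: all three guards are in the organizer, the comb is flat on the counter well away, the tray is level and the pin is home. I didn't touch the soap dish, brush or trimmer, and no verdict came back.

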